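# Mount a medal under glass

## Robot

A 6-joint arm with a two-finger parallel gripper is mounted at the origin on the work surface. World frame = base frame: x ahead of the robot, y to its left, z up, the work surface at z = 0. Lengths are in m, angles in rad, forces in N, time in s.
With the tool pointing down it reaches from about 0.35 to 0.975 m from the base axis. Payload 4.9 kg.
Tool frame: the origin (TCP) lies at the very end of the fingers, on their centre line; the grasp point (between the pads) lies behind it (manip.pinch_z is the y of the grasp point in the tool frame, in m); y points along the fingers, x is the direction in which the jaws open and shut, and the axes are right-handed (so a half turn about y gives the same grasp; the last joint's range is limited). The gripper opens to 85 mm and grips with 20 to 120 N. Pads are 22 mm wide; open, the fingers measure 114 mm over their backs; the gripper's body (76 mm by 85 mm) begins 54 mm behind the grasp point. The pads swing forward as they close: fully open they stand 13 mm farther back than shut.
Start: joints at [-0.119, 0.053, 1.613, -0, 1.476, -0.119], TCP at [0.625, 0, 0.231] pointing down, gripper open.
Joint ranges: [-3.01, 3.01], [-1.01, 2.22], [0.06, 2.58], [-1.02, 4.17], [0.09, 2.62], [-3.14, 3.14]. Speed limits (rad/s): [2.57, 2.57, 3.14, 3.14, 3.14, 3.14].

## Interface

Orientations are given as a unit quaternion [w, x, y, z].
In Python, from plant import manip gives the robot as it stands.
- The arm moves only by the tool drive_tool, never from a script. Its argument "motion" is a list of rows, each a list of 3 entries, a list of its own where there are three numbers: the shift along the tool's x, y, z in units of 25 mm (1.0 is 25 mm), then the turn, a rotation vector about the tool's x, y, z in units of 5 degrees (1.0 is 5 degrees), then the closure, from -1 (fully open) to 1 (shut). A call has 1 to 12 rows; each row shifts and turns the commanded pose from where the row before left it, along the tool's axes as they then stand; what a row does not reach is not made up. A row lasts 1/10 s, in which the tool goes at most 50 mm and 8.59 degrees, less where a joint would pass 70% of its speed; a pose out of reach is approached as far as the arm can. A call is refused whole if a number of a shift passes 1 or a number of a turn 1, either way. A call with a gripper value outside its range is refused whole. The fingers move at their own pace and stop on an object; the grip force is fixed at half the most. Time passes only in rows, so rows that do not move let the fingers close. It gives the time, the measured TCP pose, the force and the opening at its end, in the units of the state.
- manip.state(): the state, without advancing time (a new reading comes with each control period).
- manip.grab_frame(name): name is "scene" or "side" or "wrist"; returns a dict with "img" (420x560x3 uint8, blue, green, red), "range_z" (420x560 float32, m along the optical axis (not along the pixel's ray), 0 where there is no reading), "camera_matrix" (3x3 intrinsics, pixels), "world_from_camera" (4x4, takes a point from camera to world coordinates); the wrist camera has in their place "T_tool_cam" (4x4, takes a point from camera to tool coordinates, whose origin is the TCP and whose axes are the tool frame's). Camera axes: x right, y down, z forward; pixel columns grow to the right and rows downward; lengths in m; the calibration is good to about 2 mm. The wrist camera is an equidistant fisheye: a pixel r from the principal point sees the ray r / f radians off the axis. A picture is of the moment at which its call begins: read the wrist's pose just before it.
- manip.job_done(): hands the job in, once; it reports no verdict.
The state is a dict: "time": time; "joint_pos": joint angles; "joint_vel": joint speeds; "joint_efforts": joint torques, N m; "tool_pos": TCP position; "tool_rot": TCP orientation; "contact_force": force on the tool from outside, world axes, zero at the start; "ft_torque": the same for the moment, N m; "gripper_width": opening from 0.0 (shut) to 1.0 (fully open).
Only numpy, scipy, OpenCV 4.12 (cv2) and the standard library are available. Lean on these libraries where they do the work, as an engineer would, in place of code of your own. Each camera call takes 0.05 s, during which the arm holds its last target. There are 200 camera calls.

## Task

The brass nest of cup weights has been left standing on the cork of the medal mount: lift it off and stand it upright in the nickel tray. Then slide the large copper medal off the felt-topped handling board and across onto the cork, without lifting it, until it lies flat in the centre of the cork disc. Finally set the green glass lid down gently over the medal, centred, with its rim flat on the cork all round, and leave everything else on the desk as it is.

Things in the scene. Friction and masses are not known exactly. Their poses are not given: they have to be found in the camera images.
- mount: Medal mount, fixed: square dark-oak base 130 x 130 mm, 28 mm high, carrying a round nickel-plated plate (124 mm diameter, 4 mm thick) and on it, in the middle, a fixed cork disc (108 mm diameter, 8 mm thick). Origin under its centre on the desk; z up; x and y along its sides. The handling board butts against its +y or its -y side.
- cork_top (a point): Centre of the cork disc's upper face, 40 mm above the desk.
- board: Handling board, fixed: oak block 130 mm (its x) x 150 mm (its y), flat grey felt top 42 mm above the desk, no rim. Origin under its centre on the desk; same yaw as the mount. One 130 mm side touches the mount, so their centres are 140 mm apart along y; from the board's edge to the cork's nearest edge is an 11 mm gap, and the cork lies 2 mm lower than the felt.
- board_top (a point): Centre of the board's felt top, 42 mm above the desk.
- medal: Large cast copper medal, a disc 72 mm in diameter, 8 mm thick, about 0.26 kg, loose on the felt of the board. Origin at the centre of its underside; z up.
- nest: Closed nest of brass cup weights: a round tapered cup 54 mm in diameter at the foot, 66 mm at the top, 58 mm high with its lid, 0.5 to 0.9 kg, with a rigid upright bail handle on top. Origin at the centre of its underside; z up; the bail stands in its xz plane.
- bail_mid (a point): Middle of the bail's top bar, 90 mm above the nest's foot: a round bar 9 mm thick, straight for 38 mm along the nest's x, with 27 mm of free height under it.
- lid: Green glass lid: round, 96 mm in diameter, 19 mm high without its knob; hollow below (86 mm inside diameter, 14 mm deep), with a knob on top; 45 mm high in all; about 0.17 kg. Starts on the desk, rim down. Origin at the centre of the rim's underside; z up.
- lid_knob (a point): Middle of the lid's knob, 34 mm above the rim's underside: the knob is a cylinder 22 mm in diameter from 23 to 45 mm above it, on a 16 mm neck.
- tray: Nickel-plated square tray, fixed on the desk: 130 x 130 mm outside, rim 12 mm high and 4 mm thick, floor 4 mm above the desk. Origin under its centre; x and y along its sides.
- capsule: Bystander: clear coin capsule, 38 mm diameter, 7 mm high, with a copper farthing in it. Origin under its centre.
- loupe: Bystander: folded pocket loupe, round lens 34 mm across and 14 mm high with a 40 mm steel cover along its -x. Origin under the lens.
- brush: Bystander: soft brush 160 mm long lying along its x. Origin under its middle.
- coin_tube: Bystander: upright coin tube, 31 mm diameter, 76 mm high. Origin under its centre.
- cup_weight: Bystander: single small open brass cup weight, 32 mm across, 22 mm high. Origin under its centre.
- wax_jar: Bystander: small amber jar with black cap, 52 mm diameter, 60 mm high. Origin under its centre.
Things that resemble listed ones, but are neither listed nor needed, are in the scene too. Several things look just like the lid: the one meant starts nearest to the robot's base.

How it is judged:
On the way, in this order (a step that is already met when the one before it is completed fails the run):
1. the nest of weights stands released and upright in the tray (x of nest in the frame of tray between -0.036 and 0.036 m and y of nest in the frame of tray between -0.036 and 0.036 m and z of nest in the frame of tray below 0.008 m and angle between nest's own z axis and vertical below 0.06 rad and contact force between the fingers and nest below 0.1 N and linear speed of nest below 0.02 m/s), for 0.2 s.
2. the medal lies released, flat and centred (within 5 mm) on the cork (horizontal distance between medal and cork_top below 0.005 m and z of medal in the frame of cork_top between -0.003 and 0.002 m and angle between medal's own z axis and vertical below 0.03 rad and contact force between the fingers and medal below 0.1 N and linear speed of medal below 0.02 m/s), for 0.2 s.
At the end, for the whole second after the job is handed in: The nest stands upright on the tray floor, within 36 mm of its centre along each side; the medal lies flat on the cork, centred within 5 mm; over it the lid sits level, rim within 2.5 mm of the cork's face, centred on the cork within 5 mm; all released and at rest (all of step 1 and all of step 2 and horizontal distance between lid and cork_top below 0.005 m and z of lid in the frame of cork_top between -0.003 and 0.0025 m and angle between lid's own z axis and vertical below 0.03 rad and linear speed of lid below 0.02 m/s); the robot touches nothing.
It fails at once if the medal is lifted more than 6 mm above the felt of the board, or tipped by more than about 17 degrees (height (world z) of medal above 0.048 m or angle between medal's own z axis and vertical above 0.3 rad).
It fails at once if the glass lid is let fall (moves faster than 0.3 m/s with no finger on it, a drop of more than 5 to 10 mm) (contact force between the fingers and lid below 0.05 N and linear speed of lid above 0.3 m/s).
It fails at once if the glass lid is slammed down: it presses on the mount or the medal with more than 40 N (contact force between lid and mount above 40 N or contact force between lid and medal above 40 N).
It fails at once if the nest of weights is tipped over (angle between nest's own z axis and vertical above 0.6 rad).
It fails at once if a bystander is moved by more than 15 mm (distance of any of capsule, loupe, brush, coin_tube, cup_weight, wax_jar from where it was at the start of the episode above 0.015 m).
It also fails if it takes over 70 s, if anything falls off the work surface, if the arm or the gripper's body presses on something with over 40 N, if the wrist force passes 120 N, or if a joint passes its speed limit or range.

## Working session

There is one attempt and no reset: what is moved stays moved. The work goes in short steps, Python scripts to look and compute and a tool call to move; the robot and the scene stay as the last step left them, time stands still between calls to the robot, and variables do not carry over. Pictures are saved under pics/ and viewed, about 8 in all and at most 12, crops included, and the job is handed in when it is done.

Besides the shell and the picture viewer there is one more tool, called as a command line: name --argument value ..., lists and objects as JSON in quotes. drive_tool: Moves the arm, as the interface text tells. Its arguments: {"type":"object","properties":{"motion":{"type":"array","items":{"type":"array"}}},"required":["motion"]}

```bash
ls; mkdir -p pics; cat > h.py <<'E'
import numpy as np, cv2
from scipy.spatial.transform import Rotation as R
from plant import manip
def grab(n):
    f=manip.grab_frame(n); return f
def pts(f):
    K=f["camera_matrix"];z=f["range_z"];h,w=z.shape
    u,v=np.meshgrid(np.arange(w),np.arange(h))
    p=np.stack([(u-K[0,2])/K[0,0]*z,(v-K[1,2])/K[1,1]*z,z],-1)
    T=f["world_from_camera"]; P=p@T[:3,:3].T+T[:3,3]; P[z<=0]=np.nan; return P
E
python3 - <<'E'
from h import *
s=manip.state(); print({k:np.round(v,4) for k,v in s.items()}, manip.pinch_z)
for n in("scene","side"):
    f=grab(n); cv2.imwrite(f"pics/{n}0.png",f["img"]); np.savez(f"{n}0.npz",**f)
    print(n,np.round(f["camera_matrix"],1).tolist(),np.round(f["world_from_camera"],3).tolist())
q=s["tool_rot"]; print(R.from_quat([q[1],q[2],q[3],q[0]]).as_matrix().round(3))
E
```

```text
pics
{'time': np.float64(0.0), 'joint_pos': array([-0.119 ,  0.0534,  1.6143,  0.    ,  1.476 , -0.119 ]), 'joint_vel': array([-0.0002,  0.0001, -0.0002, -0.0004, -0.0011,  0.0009]), 'joint_efforts': array([ 3.00000e-04, -3.93670e+01, -3.70176e+01, -2.00000e-04,
        6.90000e-03, -0.00000e+00]), 'tool_pos': array([6.244e-01, 1.000e-04, 2.301e-01]), 'tool_rot': array([ 7.072e-01, -7.070e-01,  7.000e-04,  7.000e-04]), 'contact_force': array([-0.2051, -0.5101, -0.6661]), 'ft_torque': array([0.0086, 0.0468, 0.0413]), 'gripper_width': np.float64(0.9987)} -0.0187
scene [[397.2, 0.0, 280.2], [0.0, 397.2, 208.3], [0.0, 0.0, 1.0]] [[0.802, 0.48, -0.355, 0.954], [0.597, -0.65, 0.47, -0.608], [-0.005, -0.588, -0.809, 1.104], [0.0, 0.0, 0.0, 1.0]]
side [[423.3, 0.0, 280.6], [0.0, 423.3, 215.2], [0.0, 0.0, 1.0]] [[-0.779, -0.477, 0.407, 0.008], [-0.627, 0.599, -0.499, 0.595], [-0.006, -0.644, -0.765, 1.051], [0.0, 0.0, 0.0, 1.0]]
[[ 1.    -0.002  0.   ]
 [-0.     0.     1.   ]
 [-0.002 -1.     0.   ]]
```

View pics/scene0.png

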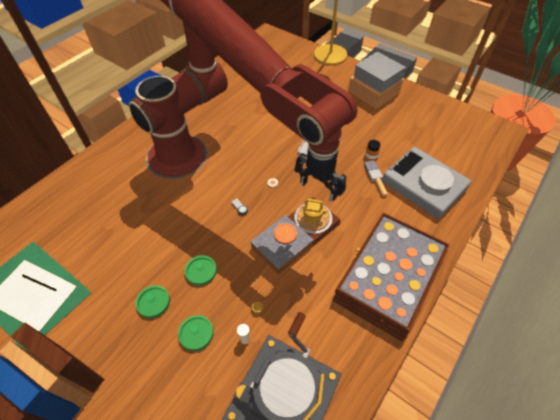

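View pics/side0.png

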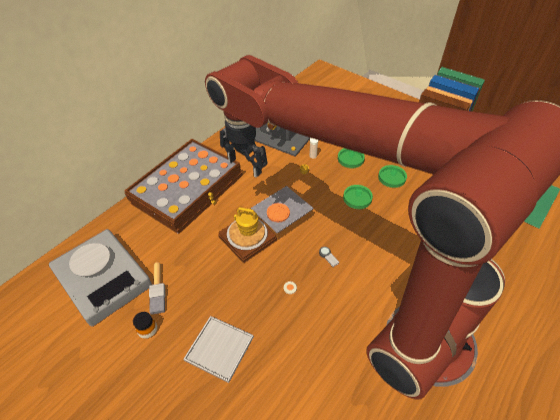

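The scene view shows the mount with the nest (313,215) and the board with the copper medal (286,233). Three green lids are at (201,270), (153,302) and (196,333). The side view shows the tray at (219,348), the nest at (246,222), the medal at (279,212) and the lids at (358,197), (392,176) and (351,157). Next I measure them.

```bash
cat >> h.py <<'E'
def ray(f,uv,zp):
    K=f["camera_matrix"];T=f["world_from_camera"]
    d=np.c_[(np.asarray(uv,float)-[K[0,2],K[1,2]])/[K[0,0],K[1,1]],np.ones(len(uv))]@T[:3,:3].T
    o=T[:3,3]; return o+d*((zp-o[2])/d[:,2])[:,None]
def blobs(m,amin=25):
    c,_=cv2.findContours(m.astype(np.uint8),cv2.RETR_EXTERNAL,cv2.CHAIN_APPROX_NONE)
    return [x[:,0,:] for x in c if cv2.contourArea(x)>amin]
def circ(xy):  # algebraic circle fit
    A=np.c_[2*xy,np.ones(len(xy))]; s=np.linalg.lstsq(A,(xy**2).sum(1),rcond=None)[0]
    return s[0],s[1],np.sqrt(s[2]+s[0]**2+s[1]**2)
E
python3 - <<'E'
from h import *
for n in("scene","side"):
    f=dict(np.load(f"{n}0.npz")); P=pts(f); hsv=cv2.cvtColor(f["img"],cv2.COLOR_BGR2HSV)
    H,S,V=[hsv[...,i].astype(int) for i in range(3)]
    X,Y,Z=P[...,0],P[...,1],P[...,2]
    print("==",n)
    g=(H>45)&(H<80)&(S>120)&(X>.2)&(X<1.1)&(Z<.1)
    for b in blobs(g,100):
        r=ray(f,b,0.015)[:,:2]; print("lid px",b.mean(0).round(),"fit",np.round(circ(r),4),"dist",np.hypot(*circ(r)[:2]).round(3))
    # level surfaces near mount/board
    for nm,lo,hi in(("felt/cork36-46",.036,.046),("medal46-54",.046,.054),("plate",.028,.036)):
        m=(Z>lo)&(Z<hi)&(X>.3)&(X<1)&(abs(Y)<.4)
        for b in blobs(m,60):
            u,v=b.mean(0).astype(int); x,y,w,h=cv2.boundingRect(b); 
            mm=m[y:y+h,x:x+w]; q=P[y:y+h,x:x+w][mm]
            print(nm,"px",(u,v),"area",len(q),"mean",q.mean(0).round(4),"hsv",np.median(hsv[y:y+h,x:x+w][mm],axis=0))
    m=(Z>.085)&(Z<.12)&(abs(X-.62)<.25)&(abs(Y)<.3)&(H>15)&(H<35)&(S>120)
    for b in blobs(m,10): print("bail px",b.mean(0).round(),P[m].mean(0).round(4),m.sum())
    cv2.imwrite(f"pics/{n}_crop.png",cv2.resize(f["img"][180:290,220:380] if n=="scene" else f["img"][180:390,170:340],None,fx=4 if n=="scene" else 3,fy=4 if n=="scene" else 3,interpolation=cv2.INTER_CUBIC))
E
```

```text
== scene
lid px [196. 333.] fit [ 0.5406 -0.4555  0.0466] dist 0.707
lid px [152. 301.] fit [ 0.3762 -0.4636  0.0471] dist 0.597
lid px [200. 270.] fit [ 0.4177 -0.3062  0.0474] dist 0.518
lid px [544.  43.] fit [0.749  1.5559 0.204 ] dist 1.727
lid px [529.  36.] fit [0.8455 1.6089 0.0795] dist 1.818
felt/cork36-46 px (np.int64(368), np.int64(313)) area 185 mean [ 0.9009 -0.1355  0.0411] hsv [ 10. 175.  64.]
felt/cork36-46 px (np.int64(282), np.int64(242)) area 1484 mean [ 0.5709 -0.0882  0.0418] hsv [ 16.  15. 145.]
felt/cork36-46 px (np.int64(313), np.int64(218)) area 377 mean [0.6009 0.0305 0.0403] hsv [ 15. 151. 174.]
medal46-54 px (np.int64(284), np.int64(233)) area 345 mean [ 0.5614 -0.0632  0.0494] hsv [ 12. 167. 246.]
medal46-54 px (np.int64(418), np.int64(185)) area 1038 mean [0.8285 0.3569 0.0503] hsv [ 17.  20. 172.]
plate px (np.int64(312), np.int64(223)) area 276 mean [0.6088 0.0323 0.0315] hsv [ 13.  65. 148.]
bail px [314. 209.] [0.599  0.0349 0.0976] 276
== side
lid px [357. 196.] fit [ 0.4113 -0.302   0.0498] dist 0.51
lid px [392. 176.] fit [ 0.3696 -0.46    0.0496] dist 0.59
lid px [351. 158.] fit [ 0.5326 -0.4457  0.0457] dist 0.694
felt/cork36-46 px (np.int64(246), np.int64(234)) area 477 mean [0.5781 0.0628 0.0395] hsv [ 16. 161. 218.]
felt/cork36-46 px (np.int64(280), np.int64(209)) area 1285 mean [ 0.5586 -0.0816  0.0412] hsv [  9.  20. 150.]
medal46-54 px (np.int64(115), np.int64(257)) area 1228 mean [0.7971 0.3595 0.0493] hsv [ 19.  28. 171.]
medal46-54 px (np.int64(277), np.int64(212)) area 294 mean [ 0.5556 -0.0612  0.0489] hsv [ 12. 184. 245.]
plate px (np.int64(260), np.int64(233)) area 410 mean [0.5584 0.041  0.0315] hsv [ 15.  112.5 166. ]
bail px [245. 219.] [0.5857 0.0495 0.0969] 315
```

```bash
python3 - <<'E'
from h import *
s=manip.state(); f=grab("wrist"); np.savez("w0.npz",pos=s["tool_pos"],rot=s["tool_rot"],**f)
cv2.imwrite("pics/w0.png",f["img"]); print(f.keys(),np.round(f["camera_matrix"],1).tolist(),np.round(f["T_tool_cam"],3).tolist())
# board yaw & tray from fixed views
for n in("scene","side"):
    f=dict(np.load(f"{n}0.npz")); P=pts(f);X,Y,Z=P[...,0],P[...,1],P[...,2]
    m=(Z>.037)&(Z<.055)&(X>.42)&(X<.72)&(Y<0.03)&(Y>-.2)
    b=max(blobs(m),key=len); x,y,w,h=cv2.boundingRect(b)
    hull=cv2.convexHull(b.astype(np.float32))[:,0]
    r=ray(f,hull,.042)[:,:2].astype(np.float32); print(n,"board hull rect",cv2.minAreaRect(r), cv2.boxPoints(cv2.minAreaRect(r)).round(4).tolist())
    hsv=cv2.cvtColor(f["img"],cv2.COLOR_BGR2HSV).astype(int)
    m=(hsv[...,1]<70)&(hsv[...,2]>120)&(Z<.03)&(X>.2)&(X<.62)&(Y>.1)&(Y<.5)
    for b in blobs(m,400):
        r=ray(f,b,.012)[:,:2].astype(np.float32); print(n,"tray",b.mean(0).round(),cv2.minAreaRect(r))
E
```

```text
dict_keys(['img', 'range_z', 'camera_matrix', 'T_tool_cam']) [[325.2, 0.0, 278.4], [0.0, 325.2, 207.9], [0.0, 0.0, 1.0]] [[1.0, -0.0, 0.001, 0.0], [-0.001, -0.266, 0.964, -0.143], [-0.0, -0.964, -0.266, 0.068], [0.0, 0.0, 0.0, 1.0]]
scene board hull rect ((0.5665845274925232, -0.08829647302627563), (0.15191015601158142, 0.13233044743537903), 79.74105834960938) [[0.4878999888896942, -0.15129999816417694], [0.6182000041007996, -0.17479999363422394], [0.6452000141143799, -0.025299999862909317], [0.5149999856948853, -0.0017999999690800905]]
side board hull rect ((0.5590838193893433, -0.08529526740312576), (0.1520671248435974, 0.1336616575717926), 79.39544677734375) [[0.47940000891685486, -0.1476999968290329], [0.61080002784729, -0.17229999601840973], [0.6388000249862671, -0.02290000021457672], [0.5073999762535095, 0.0017000000225380063]]
side tray [219. 349.] ((0.4089556038379669, 0.357323557138443), (0.13113370537757874, 0.13123011589050293), 13.655993461608887)
```

View pics/w0.png

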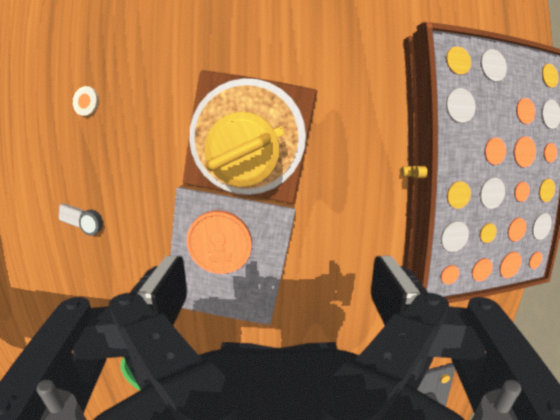

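```bash
cat >> h.py <<'E'
def wload(n): return dict(np.load(n))
def wgrab(n):
    s=manip.state(); f=grab("wrist"); np.savez(n+".npz",pos=s["tool_pos"],rot=s["tool_rot"],**f); cv2.imwrite(f"pics/{n}.png",f["img"]); return wload(n+".npz")
def wT(f):
    q=f["rot"]; T=np.eye(4); T[:3,:3]=R.from_quat([q[1],q[2],q[3],q[0]]).as_matrix(); T[:3,3]=f["pos"]; return T@f["T_tool_cam"]
def wdir(f,uv):
    K=f["camera_matrix"]; d=(np.asarray(uv,float)-[K[0,2],K[1,2]])/[K[0,0],K[1,1]]
    th=np.linalg.norm(d,axis=-1,keepdims=True); return np.concatenate([d/np.maximum(th,1e-9)*np.sin(th),np.cos(th)],-1)
def wray(f,uv,zp):
    T=wT(f); d=wdir(f,uv)@T[:3,:3].T; o=T[:3,3]; return o+d*((zp-o[2])/d[:,2])[:,None]
def wpts(f):
    z=f["range_z"]; h,w=z.shape; u,v=np.meshgrid(np.arange(w),np.arange(h)); d=wdir(f,np.stack([u,v],-1))
    T=wT(f); P=(d/d[...,2:]*z[...,None])@T[:3,:3].T+T[:3,3]; P[z<=0]=np.nan; return P
def masks(f,wrist=True):
    P=wpts(f) if wrist else pts(f); hsv=cv2.cvtColor(f["img"],cv2.COLOR_BGR2HSV).astype(int); return P,hsv
E
python3 - <<'E'
from h import *
f=wload("w0.npz"); P,hsv=masks(f); H,S,V=[hsv[...,i] for i in range(3)]; X,Y,Z=[P[...,i] for i in range(3)]
print("desk z at (100,300)",P[280,60],"felt",P[290,220],"medal",P[240,220],"plate",P[105,200], "lid top", P[150,225])
reg=(X>.4)&(X<.75)&(Y<.2)&(Y>-.2)
big=lambda m:max(blobs(m),key=cv2.contourArea)
m=big(reg&(H<15)&(S>150)&(V>180)&(abs(Z-.05)<.01)); print("medal",m.mean(0).round(),np.round(circ(wray(f,m,.050)[:,:2]),4))
m=big(reg&(S<60)&(abs(Z-.042)<.01)); hull=cv2.convexHull(m)[:,0]; print("felt",cv2.minAreaRect(wray(f,hull,.042)[:,:2].astype(np.float32)))
m=big(reg&(Z>.022)&(Z<.15)&(Y>-.03)); 
m=big(reg&(Z>.027)&(Y>-.02)&(H<40)); 
m=reg&(Z>.083)&(H>15)&(H<35)&(S>100); q=P[m]; print("bail pts",m.sum(),q.mean(0),q[:,2].max())
b=big(m); print(b.mean(0), cv2.minAreaRect(wray(f,b,.130)[:,:2].astype(np.float32)))
m=reg&(Z>.122)&(H>15)&(H<35); b=big(m);print("topbar",m.sum(),cv2.minAreaRect(wray(f,b,.130)[:,:2].astype(np.float32)),np.median(P[m],0))
m=reg&(Z>.09)&(Z<.101)&(H>15)&(H<35)&(S>100); b=big(m); h=cv2.convexHull(b)[:,0]; print("nest top",np.round(circ(wray(f,h,.095)[:,:2]),4))
# white plate ring outer
m=reg&(S<70)&(abs(Z-.032)<.006)&(Y>0); 
b=np.vstack(blobs(m,20)); h=cv2.convexHull(b)[:,0]; print("plate hull",np.round(circ(wray(f,h,.032)[:,:2]),4))
E
```

```text
desk z at (100,300) [ 2.85076033e-01 -1.51688540e-01 -1.94711957e-04] felt [ 0.5562981  -0.1233794   0.04289272] medal [ 0.56225383 -0.05683745  0.0512176 ] plate [0.54263092 0.08586501 0.0334945 ] lid top [0.57930837 0.04296409 0.09792774]
medal [219. 242.] [ 0.5603 -0.0603  0.0348]
felt ((0.5650076866149902, -0.08585663139820099), (0.150616854429245, 0.12937691807746887), 79.30841064453125)
bail pts 4517 [0.59457776 0.0446028  0.10396686] 0.32523652563153654
[243.38695652 147.61304348] ((0.596655011177063, 0.04641260951757431), (0.05719458684325218, 0.05723947659134865), 75.56719970703125)
topbar 3471 ((0.5939144492149353, 0.04397609084844589), (0.053646039217710495, 0.009222750551998615), 25.108945846557617) [0.60263389 0.01170307 0.27686621]
nest top [0.595  0.0443 0.0339]
plate hull [0.591  0.0511 0.0619]
```

drive_tool --motion '[[[-0.61, 0, 0.88], [0, 0, 0], -1], [[-0.61, 0, 0.88], [0, 0, 0], -1], [[0, 0, 0], [0, 1, 0], -1], [[0, 0, 0], [0, 1, 0], -1], [[0, 0, 0], [0, 1, 0], -1], [[0, 0, 0], [0, 1, 0], -1], [[0, 0, 0], [0, 1, 0], -1], [[0, 0, 0], [0, 1, 0], -1], [[0, 0, 0], [0, 1, 0], -1], [[0, 0, 0], [0, 1, 0], -1], [[0, 0, 0], [0, 1, 0], -1], [[0, 0, 0], [0, 1, 0], -1]]'

```text
time: 1.35
tool_pos: [0.5942, 0.044, 0.2308]
tool_rot: [-0.64, 0.64, -0.3, 0.3]
contact_force: [0.7, -0.3, 0.0]
gripper_width: 0.997
```

drive_tool --motion '[[[0, 0, 0], [0, 1, 0], -1], [[0, 0, 0], [0, 1, 0], -1], [[0, 0, 0], [0, 1, 0], -1], [[0, 0, 0], [0, 0, 0], -1], [[0, 0, 0], [0, 0, 0], -1]]'

```text
time: 1.85
tool_pos: [0.5943, 0.044, 0.231]
tool_rot: [-0.597, 0.597, -0.38, 0.379]
contact_force: [0.4, -0.4, 0.3]
gripper_width: 1.001
```

```bash
cat >> h.py <<'E'
def toolmove(target):  # world target TCP -> tool-axis shift in units of 25 mm
    s=manip.state();q=s["tool_rot"];M=R.from_quat([q[1],q[2],q[3],q[0]])
    return (M.inv().apply(np.asarray(target)-s["tool_pos"])/.025).round(2), s["tool_pos"].round(4), np.degrees(np.arctan2(*M.as_matrix()[[1,0],0])).round(2), M.as_matrix()[:,1].round(3)
big=lambda m:max(blobs(m),key=cv2.contourArea)
E
python3 - <<'E'
from h import *
f=wgrab("w1"); P,hsv=masks(f); H,S,V=[hsv[...,i] for i in range(3)]; X,Y,Z=[P[...,i] for i in range(3)]
m=(abs(X-.594)<.04)&(abs(Y-.044)<.04)&(Z>.118)&(Z<.145)&(H>15)&(H<35)&(S>100)
b=big(m); print(b.mean(0).round(),cv2.minAreaRect(wray(f,b,.130)[:,:2].astype(np.float32)),P[m].mean(0),P[m][:,2].max())
print(toolmove([.594,.044,.111]),manip.state()["contact_force"])
E
```

```text
[279. 207.] ((0.5949571132659912, 0.04417567700147629), (0.05340825766324997, 0.008716022595763206), 24.84130859375) [0.59634686 0.0449358  0.13279856] 0.1369824763742634
(array([-0.  ,  4.8 , -0.01]), array([0.5943, 0.044 , 0.231 ]), np.float64(-64.91), array([-0.,  0., -1.])) [-0.72993019  0.82662411 -0.01290527]
```

Aligned with the bar. I descend and close.

drive_tool --motion '[[[0, 0.8, 0], [0, 0, 0], -1], [[0, 0.8, 0], [0, 0, 0], -1], [[0, 0.8, 0], [0, 0, 0], -1], [[0, 0.8, 0], [0, 0, 0], -1], [[0, 0.8, 0], [0, 0, 0], -1], [[0, 0.8, 0], [0, 0, 0], -1], [[0, 0, 0], [0, 0, 0], -1], [[0, 0, 0], [0, 0, 0], 1], [[0, 0, 0], [0, 0, 0], 1], [[0, 0, 0], [0, 0, 0], 1], [[0, 0, 0], [0, 0, 0], 1], [[0, 0, 0], [0, 0, 0], 1]]'

```text
time: 3.1
tool_pos: [0.5949, 0.044, 0.112]
tool_rot: [0.597, -0.596, 0.38, -0.38]
contact_force: [-0.8, 0.3, -0.1]
gripper_width: 0.143
```

drive_tool --motion '[[[0, 0, 0], [0, 0, 0], 1], [[0, 0, 0], [0, 0, 0], 1], [[0, -0.2, 0], [0, 0, 0], 1], [[0, -0.4, 0], [0, 0, 0], 1], [[0, -0.6, 0], [0, 0, 0], 1], [[0, -0.8, 0], [0, 0, 0], 1], [[0, -0.6, 0], [0, 0, 0], 1], [[0, 0, 0], [0, 0, 0], 1]]'

```text
time: 3.9
tool_pos: [0.5966, 0.0439, 0.1803]
tool_rot: [0.598, -0.595, 0.378, -0.382]
contact_force: [0.8, -0.1, -5.9]
gripper_width: 0.077
```

```bash
python3 - <<'E'
from h import *
print(manip.state()["gripper_width"],toolmove([.414,.357,.18]))
f=dict(np.load("side0.npz"));P=pts(f)
for nm,uv in(("wax",(143,320)),("capsule",(290,287)),("loupe",(325,252)),("brush",(158,285))): print(nm,P[uv[1],uv[0]].round(3))
E
```

```text
0.07704183362628056 (array([-14.44,  -0.04,  -1.33]), array([0.5966, 0.0439, 0.1803]), np.float64(-65.0), array([ 0.007, -0.   , -1.   ]))
wax [0.591 0.438 0.058]
capsule [0.377 0.104 0.006]
loupe [ 0.366 -0.051  0.013]
brush [0.665 0.337 0.019]
```

drive_tool --motion '[[[-0.3, 0, -0.03], [0, 0, 0], 1], [[-0.6, 0, -0.06], [0, 0, 0], 1], [[-0.9, 0, -0.08], [0, 0, 0], 1], [[-0.9, 0, -0.08], [0, 0, 0], 1], [[-0.9, 0, -0.08], [0, 0, 0], 1], [[-0.9, 0, -0.08], [0, 0, 0], 1], [[-0.9, 0, -0.08], [0, 0, 0], 1], [[-0.9, 0, -0.08], [0, 0, 0], 1], [[-0.9, 0, -0.08], [0, 0, 0], 1], [[-0.9, 0, -0.08], [0, 0, 0], 1], [[-0.9, 0, -0.08], [0, 0, 0], 1], [[-0.9, 0, -0.08], [0, 0, 0], 1]]'

```text
time: 5.1
tool_pos: [0.4673, 0.2601, 0.1747]
tool_rot: [-0.596, 0.597, -0.381, 0.379]
contact_force: [0.2, 0.5, -8.1]
gripper_width: 0.079
```

drive_tool --motion '[[[-0.9, 0, -0.08], [0, 0, 0], 1], [[-0.9, 0, -0.08], [0, 0, 0], 1], [[-0.9, 0, -0.08], [0, 0, 0], 1], [[-0.9, 0, -0.08], [0, 0, 0], 1], [[-0.6, 0, -0.08], [0, 0, 0], 1], [[-0.3, 0, -0.06], [0, 0, 0], 1], [[0, 0, 0], [0, 0, 0], 1], [[0, 0, 0], [0, 0, 0], 1], [[0, 0, 0], [0, 0, 0], 1]]'

```text
time: 6.0
tool_pos: [0.4122, 0.3553, 0.1762]
tool_rot: [-0.596, 0.596, -0.38, 0.38]
contact_force: [-0.2, 0.6, -7.3]
gripper_width: 0.075
```

```bash
python3 - <<'E'
from h import *
f=wgrab("w2"); P,hsv=masks(f); print(toolmove([.414,.357,.08]), manip.state()["contact_force"])
H,S,V=[hsv[...,i] for i in range(3)];X,Y,Z=[P[...,i] for i in range(3)]
m=(S<70)&(V>110)&(Z<.03)&(Z>-.01)&(abs(X-.414)<.12)&(abs(Y-.357)<.12)
for b in blobs(m,300): print(b.mean(0).round(),cv2.minAreaRect(wray(f,b,.012)[:,:2].astype(np.float32)))
n=(H>15)&(H<35)&(S>120)&(Z>.1)&(Z<.2); print("nest",P[n].mean(0), n.sum())
E
```

```text
(array([-0.03,  3.85,  0.09]), array([0.4122, 0.3554, 0.1763]), np.float64(-65.07), array([ 0., -0., -1.])) [ 0.10163631  0.06150918 -7.03307158]
[271. 172.] ((0.41316351294517517, 0.3589222729206085), (0.1293809562921524, 0.12990018725395203), 13.696332931518555)
nest [0.4220715  0.36083822 0.16930629] 8492
```

View pics/w2.png

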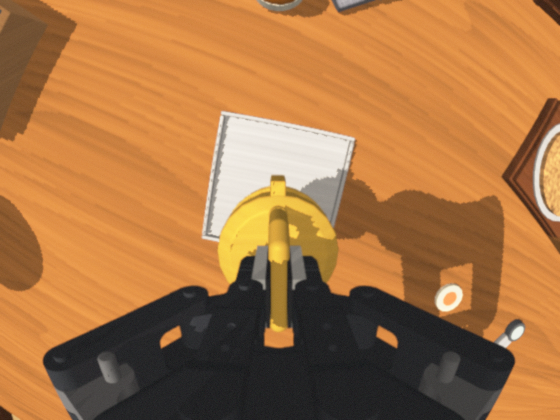

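The nest hangs upright, with the tray outlined at (222,113)–(354,138) directly below. It is within about 4 mm of the tray centre, so I lower it.

drive_tool --motion '[[[0, 0.4, 0], [0, 0, 0], 1], [[0, 0.7, 0], [0, 0, 0], 1], [[0, 0.8, 0], [0, 0, 0], 1], [[0, 0.8, 0], [0, 0, 0], 1], [[0, 0.6, 0], [0, 0, 0], 1], [[0, 0.3, 0], [0, 0, 0], 1], [[0, 0.1, 0], [0, 0, 0], 1], [[0, 0.1, 0], [0, 0, 0], 1], [[0, 0, 0], [0, 0, 0], 1], [[0, 0, 0], [0, 0, 0], 1]]'

```text
time: 7.05
tool_pos: [0.4124, 0.3564, 0.0823]
tool_rot: [0.597, -0.596, 0.38, -0.38]
contact_force: [-0.5, -0.1, -6.6]
gripper_width: 0.083
```

drive_tool --motion '[[[0, 0.08, 0], [0, 0, 0], 1], [[0, 0.08, 0], [0, 0, 0], 1], [[0, 0.06, 0], [0, 0, 0], 1], [[0, 0, 0], [0, 0, 0], 1], [[0, 0, 0], [0, 0, 0], 1]]'

```text
time: 7.55
tool_pos: [0.4119, 0.3564, 0.0762]
tool_rot: [0.597, -0.596, 0.38, -0.38]
contact_force: [-1.5, 1.4, -3.9]
gripper_width: 0.078
```

drive_tool --motion '[[[0, 0.06, 0], [0, 0, 0], 1], [[0, 0.06, 0], [0, 0, 0], 1], [[0, 0, 0], [0, 0, 0], 1], [[0, 0, 0], [0, 0, 0], 0.3], [[0, 0, 0], [0, 0, 0], -0.3], [[0, 0, 0], [0, 0, 0], -1], [[0, 0, 0], [0, 0, 0], -1], [[0, 0, 0], [0, 0, 0], -1], [[0, 0, 0], [0, 0, 0], -1], [[0, 0, 0], [0, 0, 0], -1]]'

```text
time: 8.55
tool_pos: [0.4118, 0.356, 0.0727]
tool_rot: [-0.596, 0.596, -0.38, 0.38]
contact_force: [0.9, -0.7, 0.4]
gripper_width: 1.002
```

drive_tool --motion '[[[0, -0.5, 0], [0, 0, 0], -1], [[0, -1, 0], [0, 0, 0], -1], [[0, -1, 0], [0, 0, 0], -1], [[0, -1, 0], [0, 0, 0], -1], [[0, -1, 0], [0, 0, 0], -1], [[0, -0.5, 0], [0, 0, 0], -1], [[0, 0, 0], [0, 0, 0], -1], [[0, 0, 0], [0, 0, 0], -1]]'

```text
time: 9.35
tool_pos: [0.4115, 0.3558, 0.1972]
tool_rot: [-0.596, 0.597, -0.38, 0.38]
contact_force: [-0.1, -0.4, -0.5]
gripper_width: 0.999
```

```bash
python3 - <<'E'
from h import *
f=wgrab("w3"); P,hsv=masks(f); H,S,V=[hsv[...,i] for i in range(3)];X,Y,Z=[P[...,i] for i in range(3)]
n=(H>15)&(H<35)&(S>120)&(abs(X-.413)<.06)&(abs(Y-.359)<.06)
m=n&(Z>.055)&(Z<.066);b=cv2.convexHull(big(m))[:,0]; print("nest lid",np.round(circ(wray(f,b,.059)[:,:2]),4))
m=n&(Z>.083)&(Z<.11);b=big(m); print("bar",cv2.minAreaRect(wray(f,b,.094)[:,:2].astype(np.float32)),np.percentile(P[m][:,2],95))
# medal grasp plan
ey=np.array([np.sin(np.radians(10.6)),np.cos(np.radians(10.6))]); print(toolmove([.5603,-.0603,.17]))
E
```

```text
nest lid [0.4115 0.3567 0.0328]
bar ((0.41194775700569153, 0.35682159662246704), (0.05381535738706589, 0.008696798235177994), 24.703338623046875) 0.09953618874861542
(array([17.6 ,  1.06, -1.62]), array([0.4111, 0.3556, 0.1963]), np.float64(-65.0), array([-0.002, -0.001, -1.   ]))
```

```bash
python3 - <<'E'
from h import *
f=wload("w3.npz"); z=f["range_z"]; h,w=z.shape; u,v=np.meshgrid(np.arange(w),np.arange(h)); d=wdir(f,np.stack([u,v],-1))
T=f["T_tool_cam"]; P=(d/d[...,2:]*z[...,None])@T[:3,:3].T+T[:3,3]
m=(z>0)&(P[...,1]<0.02)&(abs(P[...,0])<.07)&(abs(P[...,2])<.03)&(P[...,1]>-.05)
q=P[m]; print(m.sum(),q[:,1].max(), np.percentile(q[:,1],[90,99]))
for s in(-1,1):
    a=q[(q[:,0]*s>0)]; t=a[a[:,1]>a[:,1].max()-.004]; print(s,"tip y",a[:,1].max().round(4),"x range",t[:,0].min().round(4),t[:,0].max().round(4),"z",t[:,2].min().round(4),t[:,2].max().round(4))
    b=a[np.argmin(abs(a[:,0]))]; print(" inner",b.round(4))
print(toolmove([.5603,-.0603,.15]))
E
```

```text
4135 -0.012902326376777157 [-0.01985939 -0.01453269]
-1 tip y -0.0129 x range -0.0435 -0.0423 z -0.0093 0.0103
 inner [-0.0423 -0.0397  0.003 ]
1 tip y -0.0134 x range 0.0419 0.043 z -0.0093 0.0106
 inner [ 0.0417 -0.0494  0.0061]
(array([17.6 ,  1.86, -1.62]), array([0.4111, 0.3556, 0.1963]), np.float64(-65.0), array([-0.002, -0.001, -1.   ]))
```

drive_tool --motion '[[[0.98, 0, -0.09], [0, 0, 0], -1], [[0.98, 0, -0.09], [0, 0, 0], -1], [[0.98, 0, -0.09], [0, 0, 0], -1], [[0.98, 0, -0.09], [0, 0, 0], -1], [[0.98, 0, -0.09], [0, 0, 0], -1], [[0.98, 0, -0.09], [0, 0, 0], -1], [[0.98, 0, -0.09], [0, 0, 0], -1], [[0.98, 0, -0.09], [0, 0, 0], -1], [[0.98, 0, -0.09], [0, 0, 0], -1], [[0.98, 0, -0.09], [0, 0, 0], -1], [[0.98, 0, -0.09], [0, 0, 0], -1], [[0.98, 0, -0.09], [0, 0, 0], -1]]'

```text
time: 10.6
tool_pos: [0.5107, 0.0771, 0.1956]
tool_rot: [-0.596, 0.597, -0.381, 0.379]
contact_force: [0.4, 0.2, -0.2]
gripper_width: 0.996
```

drive_tool --motion '[[[0.98, 0, -0.09], [0, 0, 0], -1], [[0.98, 0, -0.09], [0, 0, 0], -1], [[0.98, 0, -0.09], [0, 0, 0], -1], [[0.98, 0, -0.09], [0, 0, 0], -1], [[0.98, 0, -0.09], [0, 0, 0], -1], [[0.98, 0, -0.09], [0, 0, 0], -1], [[0, 0, 0], [0, 0, 0], -1], [[0, 0, 0], [0, -0.99, 0], -1], [[0, 0, 0], [0, -0.99, 0], -1], [[0, 0, 0], [0, -0.99, 0], -1], [[0, 0, 0], [0, -0.99, 0], -1], [[0, 0, 0], [0, -0.99, 0], -1]]'

```text
time: 11.8
tool_pos: [0.5604, -0.0597, 0.1961]
tool_rot: [0.664, -0.664, 0.243, -0.241]
contact_force: [0.4, 0.1, 0.3]
gripper_width: 1.005
```

drive_tool --motion '[[[0, 0, 0], [0, -0.99, 0], -1], [[0, 0, 0], [0, -0.99, 0], -1], [[0, 0, 0], [0, -0.99, 0], -1], [[0, 0, 0], [0, -0.99, 0], -1], [[0, 0, 0], [0, -0.99, 0], -1], [[0, 0, 0], [0, -0.99, 0], -1], [[0, 0, 0], [0, 0, 0], -1], [[0, 0, 0], [0, 0, 0], -1]]'

```text
time: 12.6
tool_pos: [0.5608, -0.0601, 0.1967]
tool_rot: [0.704, -0.704, 0.066, -0.065]
contact_force: [0.4, -0.6, 0.2]
gripper_width: 1.0
```

```bash
cat >> h.py <<'E'
def mountcheck(f):
    P,hsv=masks(f); H,S,V=[hsv[...,i] for i in range(3)]; X,Y,Z=[P[...,i] for i in range(3)]
    reg=(X>.4)&(X<.75)&(Y<.2)&(Y>-.2)
    try:
        m=big(reg&(H<15)&(S>150)&(V>170)&(abs(Z-.05)<.012)); print("medal",m.mean(0).round(),np.round(circ(wray(f,cv2.convexHull(m)[:,0],.050)[:,:2]),4))
    except Exception as e: print(e)
    m=reg&(S<70)&(abs(Z-.032)<.006)&(Y>0); b=np.vstack(blobs(m,20)); h=cv2.convexHull(b)[:,0]; print("plate",np.round(circ(wray(f,h,.032)[:,:2]),4))
    m=reg&(H>8)&(H<28)&(S>70)&(V>90)&(abs(Z-.041)<.0055)&(Y>-.02); b=big(m); h=cv2.convexHull(b)[:,0]; print("cork",np.round(circ(wray(f,h,.040)[:,:2]),4))
    m=reg&(S<60)&(abs(Z-.042)<.01)&(Y<0); 
    b=np.vstack(blobs(m,60)); hull=cv2.convexHull(b)[:,0]; print("felt",cv2.minAreaRect(wray(f,hull,.042)[:,:2].astype(np.float32)))
E
python3 - <<'E'
from h import *
f=wgrab("w4"); mountcheck(f); print(toolmove([.5603,-.0603,.034]))
E
```

```text
medal [277. 195.] [ 0.5598 -0.0611  0.0352]
plate [0.5909 0.0511 0.0619]
cork [0.5909 0.051  0.0537]
felt ((0.5664734244346619, -0.07641877233982086), (0.1696956306695938, 0.12923218309879303), 79.22138977050781)
(array([-0.01,  6.52, -0.01]), array([ 0.5609, -0.0602,  0.197 ]), np.float64(-10.61), array([-0.001,  0.001, -1.   ]))
```

View pics/w4.png

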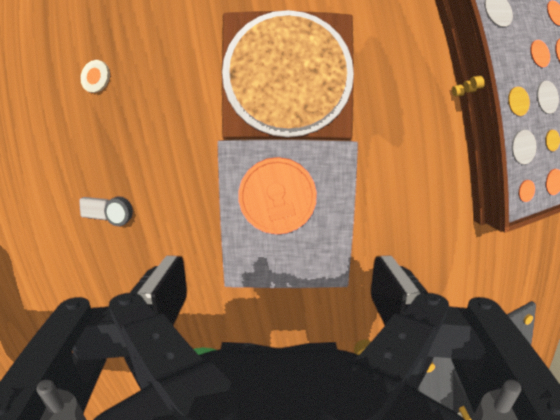

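The medal is at (277,195), and the cork at (288,73) is clear. The gripper is aligned with the mount, so I descend around the medal.

drive_tool --motion '[[[-0.03, 0.8, -0.02], [0, 0, 0], -1], [[0, 0.9, 0], [0, 0, 0], -1], [[0, 0.9, 0], [0, 0, 0], -1], [[0, 0.9, 0], [0, 0, 0], -1], [[0, 0.9, 0], [0, 0, 0], -1], [[0, 0.8, 0], [0, 0, 0], -1], [[0, 0.5, 0], [0, 0, 0], -1], [[0, 0.3, 0], [0, 0, 0], -1], [[0, 0.2, 0], [0, 0, 0], -1], [[0, 0.2, 0], [0, 0, 0], -1], [[0, 0, 0], [0, 0, 0], -1], [[0, 0, 0], [0, 0, 0], -1]]'

```text
time: 13.85
tool_pos: [0.561, -0.0612, 0.0384]
tool_rot: [-0.704, 0.704, -0.065, 0.065]
contact_force: [0.5, 0.3, 0.4]
gripper_width: 1.003
```

drive_tool --motion '[[[0, 0.13, 0], [0, 0, 0], -1], [[0, 0.12, 0], [0, 0, 0], -1], [[0, 0, 0], [0, 0, 0], -1], [[0, 0, 0], [0, 0, 0], -1], [[0, 0, 0], [0, 0, 0], -0.8], [[0, 0, 0], [0, 0, 0], -0.7], [[0, 0, 0], [0, 0, 0], -0.6], [[0, 0, 0], [0, 0, 0], -0.6]]'

```text
time: 14.65
tool_pos: [0.5618, -0.0614, 0.0346]
tool_rot: [-0.704, 0.704, -0.064, 0.065]
contact_force: [-3.9, 1.1, 14.9]
gripper_width: 0.814
```

```bash
python3 - <<'E'
from h import *
s=manip.state(); print(s["gripper_width"]*85,s["contact_force"]); f=wgrab("w5"); mountcheck(f); print(toolmove([.5609,.0510,.034]))
E
```

```text
69.17208563283882 [-3.89122844  1.12950801 14.88043399]
medal [276. 283.] [ 0.5635 -0.0585  0.0341]
plate [0.5906 0.0511 0.0616]
cork [0.5907 0.0513 0.0539]
felt ((0.5709027647972107, -0.05235959589481354), (0.12182319164276123, 0.12936405837535858), 79.30733489990234)
(array([-0.86,  0.02,  4.42]), array([ 0.5618, -0.0615,  0.0346]), np.float64(-10.54), array([ 0.001, -0.   , -1.   ]))
```

drive_tool --motion '[[[0, -0.05, 0], [0, 0, 0], -0.6], [[0, -0.05, 0], [0, 0, 0], -0.6], [[0, 0, 0], [0, 0, 0], -0.6], [[0, 0, 0], [0, 0, 0], -0.6]]'

```text
time: 15.1
tool_pos: [0.5612, -0.0613, 0.0347]
tool_rot: [-0.704, 0.704, -0.065, 0.065]
contact_force: [0.8, -1.5, 3.9]
gripper_width: 0.815
```

drive_tool --motion '[[[0, -0.03, 0], [0, 0, 0], -0.6], [[0, 0, 0.22], [0, 0, 0], -0.6], [[0.03, 0, 0.4], [0, 0, 0], -0.6], [[0.04, 0, 0.5], [0, 0, 0], -0.6], [[0.05, 0, 0.5], [0, 0, 0], -0.6], [[0.05, 0, 0.5], [0, 0, 0], -0.6], [[0.05, 0, 0.5], [0, 0, 0], -0.6], [[0.05, 0, 0.5], [0, 0, 0], -0.6], [[0.05, 0, 0.5], [0, 0, 0], -0.6], [[0.05, 0, 0.5], [0, 0, 0], -0.6], [[0, 0, 0.3], [0, 0, 0], -0.6], [[0, 0, 0.2], [0, 0, 0], -0.6]]'

```text
time: 16.3
tool_pos: [0.5905, 0.0518, 0.0342]
tool_rot: [0.704, -0.704, 0.065, -0.064]
contact_force: [-0.2, 0.1, -2.5]
gripper_width: 0.813
```

drive_tool --motion '[[[0, 0, 0], [0, 0, 0], -0.6], [[0, 0, 0], [0, 0, 0], -0.6]]'

```text
time: 16.5
tool_pos: [0.5907, 0.0506, 0.0346]
tool_rot: [-0.704, 0.704, -0.065, 0.065]
contact_force: [-0.1, 0.8, -2.5]
gripper_width: 0.811
```

```bash
python3 - <<'E'
from h import *
s=manip.state(); print(s["gripper_width"],s["contact_force"]); f=wgrab("w6"); mountcheck(f); print(toolmove([.5908,.0511,.034]))
E
```

```text
0.8113565486648894 [-0.05651992  0.76027441 -2.4709905 ]
medal [282. 274.] [0.5922 0.0539 0.0343]
plate [0.5907 0.0514 0.0618]
cork [0.5907 0.0516 0.0538]Traceback (most recent call last):
  File "<stdin>", line 2, in <module>
  File "h.py", line 49, in mountcheck
    b=np.vstack(blobs(m,60)); hull=cv2.convexHull(b)[:,0]; print("felt",cv2.minAreaRect(wray(f,hull,.042)[:,:2].astype(np.float32)))
    return _nx.concatenate(arrs, 0, dtype=dtype, casting=casting)
           ~~~~~~~~~~~~~~~^^^^^^^^^^^^^^^^^^^^^^^^^^^^^^^^^^^^^^^
ValueError: need at least one array to concatenate
```

View pics/w6.png

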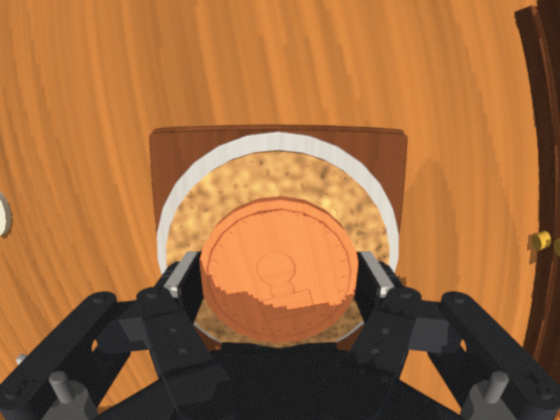

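The medal is held above the cork at about (280,270). I lower it 2 mm, release and rise.

drive_tool --motion '[[[0, 0.04, 0], [0, 0, 0], -0.6], [[0, 0.04, 0], [0, 0, 0], -0.6], [[0, 0, 0], [0, 0, 0], -0.6], [[0, 0, 0], [0, 0, 0], -0.6]]'

```text
time: 16.95
tool_pos: [0.5908, 0.0505, 0.0328]
tool_rot: [-0.704, 0.704, -0.065, 0.065]
contact_force: [0.7, -0.4, -2.4]
gripper_width: 0.813
```

drive_tool --motion '[[[0, 0, 0], [0, 0, 0], -0.7], [[0, 0, 0], [0, 0, 0], -0.85], [[0, 0, 0], [0, 0, 0], -1], [[0, 0, 0], [0, 0, 0], -1], [[0, 0, 0], [0, 0, 0], -1], [[0, -0.3, 0], [0, 0, 0], -1], [[0, -0.8, 0], [0, 0, 0], -1], [[0, -1, 0], [0, 0, 0], -1], [[0, -1, 0], [0, 0, 0], -1], [[0, -1, -1], [0, 0, 0], -1], [[0, -1, -1], [0, 0, 0], -1], [[0, -1, -1], [0, 0, 0], -1]]'

```text
time: 18.15
tool_pos: [0.5769, -0.0236, 0.187]
tool_rot: [-0.704, 0.704, -0.064, 0.065]
contact_force: [0.1, -0.6, 0.7]
gripper_width: 1.003
```

drive_tool --motion '[[[0, 0, -1], [0, 0, 0], -1], [[0, 0, 0], [0, 0, 0], -1], [[0, 0, 0], [0, 0, 0], -1]]'

```text
time: 18.45
tool_pos: [0.5724, -0.0476, 0.1855]
tool_rot: [0.704, -0.704, 0.065, -0.065]
contact_force: [-1.2, 0.8, 0.3]
gripper_width: 0.996
```

```bash
sed -i 's/    m=reg&(S<60)&(abs(Z-.042)<.01)&(Y<0); $/    return/' h.py; python3 - <<'E'
from h import *
f=wgrab("w7"); mountcheck(f); P,hsv=masks(f)
H,S,V=[hsv[...,i] for i in range(3)];X,Y,Z=[P[...,i] for i in range(3)]
m=(H<15)&(S>150)&(V>170)&(np.hypot(X-.591,Y-.0513)<.033)&(abs(Z-.05)<.02);q=P[m]; c=np.linalg.lstsq(np.c_[q[:,:2]-[.591,.0513],np.ones(len(q))],q[:,2],rcond=None)[0]; print("medal plane",c.round(4))
for n in("scene","side"):
    g=grab(n); np.savez(n+"1.npz",**g); P,hsv=masks(g,False);H,S,V=[hsv[...,i] for i in range(3)];X,Y,Z=[P[...,i] for i in range(3)]
    a=(abs(X-.59)<.1)&(abs(Y-.05)<.09)
    m=a&(H<14)&(S>150)&(abs(Z-.049)<.007); print(n,m.sum(), P[m].mean(0).round(4) if m.any() else 0)
print(toolmove([.4145,-.304,.2]))
E
```

```text
medal [277.  82.] [0.5914 0.0495 0.0359]
plate [0.5908 0.0513 0.0618]
cork [0.5909 0.0509 0.0538]
medal plane [ 0.0009 -0.0001  0.0475]
scene 283 [0.5977 0.0469 0.0472]
side 364 [0.5872 0.0503 0.0466]
(array([ -4.33,  -0.61, -11.27]), array([ 0.5722, -0.0466,  0.1846]), np.float64(-10.49), array([-0.001,  0.001, -1.   ]))
```

The medal lies flat on the cork, 1.7 mm from its centre. The lid candidates in the scene view, by distance from the base, are (201,270) at 0.52 m, (153,302) at 0.60 m and (196,333) at 0.71 m. The first is the nearest, so it is the one meant. I move above it and confirm.

drive_tool --motion '[[[-0.36, -0.05, -0.94], [0, 0, 0], -1], [[-0.36, -0.05, -0.94], [0, 0, 0], -1], [[-0.36, -0.05, -0.94], [0, 0, 0], -1], [[-0.36, -0.05, -0.94], [0, 0, 0], -1], [[-0.36, -0.05, -0.94], [0, 0, 0], -1], [[-0.36, -0.05, -0.94], [0, 0, 0], -1], [[-0.36, -0.05, -0.94], [0, 0, 0], -1], [[-0.36, -0.05, -0.94], [0, 0, 0], -1], [[-0.36, -0.05, -0.94], [0, 0, 0], -1], [[-0.36, -0.05, -0.94], [0, 0, 0], -1], [[-0.36, -0.05, -0.94], [0, 0, 0], -1], [[-0.36, -0.05, -0.94], [0, 0, 0], -1]]'

```text
time: 19.8
tool_pos: [0.4145, -0.3049, 0.1998]
tool_rot: [0.704, -0.704, 0.065, -0.064]
contact_force: [-0.7, 0.1, -0.1]
gripper_width: 1.003
```

drive_tool --motion '[[[0, 0, 0], [0, 0, 0], -1], [[0, 0, 0], [0, 0, 0], -1], [[0, 0, 0], [0, 0, 0], -1]]'

```text
time: 20.1
tool_pos: [0.4152, -0.304, 0.1999]
tool_rot: [0.704, -0.704, 0.065, -0.064]
contact_force: [0.2, 0.5, -0.2]
gripper_width: 0.999
```

```bash
python3 - <<'E'
from h import *
f=wgrab("w8"); P,hsv=masks(f); H,S,V=[hsv[...,i] for i in range(3)];X,Y,Z=[P[...,i] for i in range(3)]
g=(H>45)&(H<80)&(S>100)&(Z<.07)&(Z>-.01)
for b in blobs(g,200):
    c=circ(wray(f,cv2.convexHull(b)[:,0],.019)[:,:2]); print("lid",b.mean(0).round(),np.round(c,4),"dist",np.hypot(*c[:2]).round(3))
m=g&(Z>.038)&(np.hypot(X-.4145,Y+.304)<.04)
for b in blobs(m,30): print("knob",b.mean(0).round(),np.round(circ(wray(f,b,.045)[:,:2]),4),np.median(P[m][:,2]))
print(toolmove([.4145,-.304,.1]))
cv2.imwrite("pics/crop8.png",cv2.resize(f["img"][60:360,80:480],None,fx=2,fy=2,interpolation=cv2.INTER_CUBIC))
E
```

```text
lid [114. 379.] [ 0.1134 -0.5747  0.044 ] dist 0.586
lid [268. 315.] [ 0.3754 -0.456   0.0487] dist 0.591
lid [370. 294.] [ 0.5444 -0.4475  0.055 ] dist 0.705
lid [416. 268.] [ 0.5344 -0.4498  0.05  ] dist 0.698
lid [279. 186.] [ 0.4164 -0.3045  0.0472] dist 0.516
knob [279. 192.] [ 0.4165 -0.3036  0.0106] 0.04531460605306381
(array([-0.03,  4.  , -0.01]), array([ 0.4153, -0.304 ,  0.2   ]), np.float64(-10.46), array([-0.   ,  0.001, -1.   ]))
```

View pics/crop8.png

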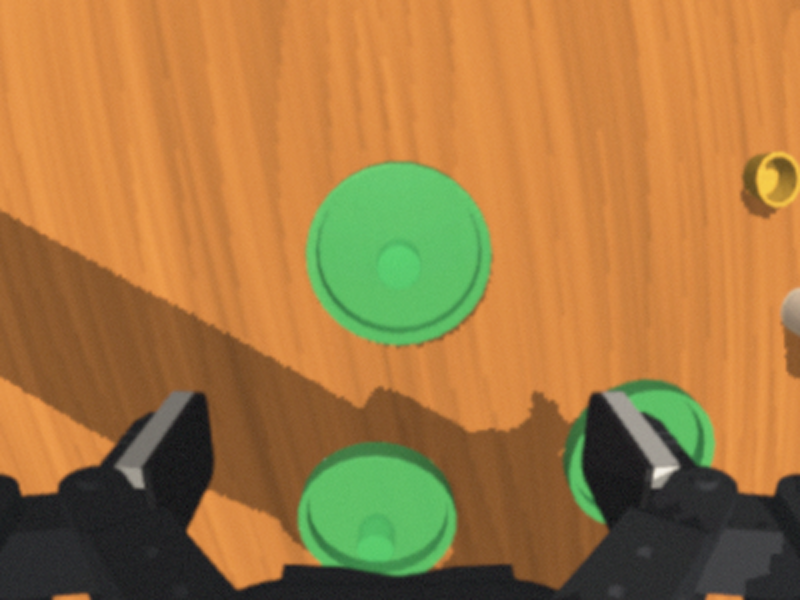

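The crop shows the target lid, knob up and alone, at (398,255). The other two lids, at (377,510) and (640,450), are farther from the base. The measured distances are 0.516 m against 0.59 and 0.70 m. I go for its knob.

drive_tool --motion '[[[0.05, 0.6, 0.01], [0, 0, 0], -1], [[0, 0.9, 0], [0, 0, 0], -1], [[0, 0.9, 0], [0, 0, 0], -1], [[0, 0.9, 0], [0, 0, 0], -1], [[0, 0.9, 0], [0, 0, 0], -1], [[0, 0.9, 0], [0, 0, 0], -1], [[0, 0.8, 0], [0, 0, 0], -1], [[0, 0.5, 0], [0, 0, 0], -1], [[0, 0.3, 0], [0, 0, 0], -1], [[0, 0.2, 0], [0, 0, 0], -1], [[0, 0, 0], [0, 0, 0], -1], [[0, 0, 0], [0, 0, 0], -1]]'

```text
time: 21.35
tool_pos: [0.4165, -0.3055, 0.0286]
tool_rot: [-0.704, 0.704, -0.065, 0.065]
contact_force: [-1.1, 0.4, -0.2]
gripper_width: 1.0
```

drive_tool --motion '[[[0, 0.2, 0.04], [0, 0, 0], -1], [[0, 0, 0], [0, 0, 0], -0.5], [[0, 0, 0], [0, 0, 0], 0], [[0, 0, 0], [0, 0, 0], 0.3], [[0, 0, 0], [0, 0, 0], 0.5], [[0, 0, 0], [0, 0, 0], 0.7], [[0, 0, 0], [0, 0, 0], 0.8], [[0, 0, 0], [0, 0, 0], 0.8]]'

```text
time: 22.15
tool_pos: [0.4164, -0.3043, 0.0232]
tool_rot: [-0.704, 0.704, -0.065, 0.065]
contact_force: [0.0, -0.1, 2.3]
gripper_width: 0.232
```

drive_tool --motion '[[[0, -0.1, 0], [0, 0, 0], 0.8], [[0, -0.2, 0], [0, 0, 0], 0.8], [[0, -0.5, 0], [0, 0, 0], 0.8], [[0, -0.8, 0], [0, 0, 0], 0.8], [[0, -0.8, 0], [0, 0, 0], 0.8], [[0, -0.8, 0], [0, 0, 0], 0.8], [[0, -0.6, 0], [0, 0, 0], 0.8], [[0, -0.3, 0], [0, 0, 0], 0.8], [[0, 0, 0], [0, 0, 0], 0.8], [[0, 0, 0], [0, 0, 0], 0.8]]'

```text
time: 23.15
tool_pos: [0.4158, -0.3037, 0.1246]
tool_rot: [0.704, -0.704, 0.065, -0.065]
contact_force: [0.1, -0.3, -1.7]
gripper_width: 0.233
```

```bash
python3 - <<'E'
from h import *
s=manip.state(); print(s["gripper_width"],s["contact_force"],s["ft_torque"]); f=wgrab("w9"); P,hsv=masks(f); H,S,V=[hsv[...,i] for i in range(3)];X,Y,Z=[P[...,i] for i in range(3)]
g=(H>45)&(H<80)&(S>100)&(Z>.08)&(Z<.16)&(np.hypot(X-.4164,Y+.304)<.07)
b=big(g); h=cv2.convexHull(b)[:,0]; print("lid",b.mean(0).round(),b.min(0),b.max(0),np.round(circ(wray(f,h,s["tool_pos"][2]-.0232+.019)[:,:2]),4))
m=g&(Y>-.295); q=P[m]; c,*_=np.linalg.lstsq(np.c_[q[:,:2]-[.4164,-.304],np.ones(len(q))],q[:,2],rcond=None); print("plane",c.round(4),m.sum())
print(toolmove([.5908,.0511,.125]))
E
```

```text
0.23333682058828775 [ 0.05511137 -0.31205695 -1.65176979] [ 0.03414653 -0.00084675 -0.02043884]
lid [278. 254.] [185 162] [371 336] [ 0.4163 -0.3034  0.0476]
plane [-0.0051 -0.1329  0.125 ] 12063
(array([ 4.29, -0.03, 15.23]), array([ 0.4156, -0.3035,  0.1241]), np.float64(-10.55), array([-0.002,  0.001, -1.   ]))
```

```bash
python3 - <<'E'
from h import *
f=wload("w9.npz"); P=wpts(f)
for v in range(160,260,8): print(v,P[v,278].round(4),P[v,230].round(4) ,P[v,326].round(4))
E
```

```text
160 [ 4.224e-01 -2.693e-01  4.000e-04] [ 3.831e-01 -2.617e-01 -2.000e-04] [ 4.617e-01 -2.764e-01  1.000e-04]
168 [ 0.4245 -0.2586  0.1203] [ 0.3819 -0.2682  0.0011] [ 4.607e-01 -2.831e-01 -1.000e-04]
176 [ 0.4238 -0.2622  0.1205] [ 0.4011 -0.2588  0.1154] [ 0.4465 -0.2677  0.1129]
184 [ 0.4231 -0.2659  0.1205] [ 0.4014 -0.2616  0.1214] [ 0.4449 -0.2697  0.1214]
192 [ 0.4224 -0.2695  0.1211] [ 0.4003 -0.2655  0.1202] [ 0.4443 -0.2732  0.1223]
200 [ 0.4218 -0.2731  0.1216] [ 0.3997 -0.2691  0.1212] [ 0.4439 -0.2775  0.1207]
208 [ 0.421  -0.2771  0.121 ] [ 0.3987 -0.273   0.1208] [ 0.4433 -0.2813  0.1208]
216 [ 0.4203 -0.2808  0.1215] [ 0.3978 -0.2769  0.1204] [ 0.4428 -0.2853  0.1205]
224 [ 0.4196 -0.2847  0.1215] [ 0.3973 -0.2802  0.1225] [ 0.4421 -0.289   0.1213]
232 [ 0.4188 -0.2889  0.1206] [ 0.3959 -0.2849  0.1201] [ 0.4416 -0.2931  0.121 ]
240 [ 0.4181 -0.293   0.1206] [ 0.3953 -0.2884  0.1217] [ 0.4411 -0.2976  0.1201]
248 [ 0.4179 -0.2936  0.1293] [ 0.3941 -0.2928  0.1209] [ 0.4405 -0.3015  0.1207]
256 [ 0.418  -0.2934  0.1388] [nan nan nan] [ 0.4399 -0.3056  0.1211]
```

drive_tool --motion '[[[0.08, 0, 0.3], [0, 0, 0], 0.8], [[0.17, 0, 0.6], [0, 0, 0], 0.8], [[0.25, 0, 0.9], [0, 0, 0], 0.8], [[0.25, 0, 0.9], [0, 0, 0], 0.8], [[0.25, 0, 0.9], [0, 0, 0], 0.8], [[0.25, 0, 0.9], [0, 0, 0], 0.8], [[0.25, 0, 0.9], [0, 0, 0], 0.8], [[0.25, 0, 0.9], [0, 0, 0], 0.8], [[0.25, 0, 0.9], [0, 0, 0], 0.8], [[0.25, 0, 0.9], [0, 0, 0], 0.8], [[0.25, 0, 0.9], [0, 0, 0], 0.8], [[0.25, 0, 0.9], [0, 0, 0], 0.8]]'

```text
time: 24.4
tool_pos: [0.5291, -0.071, 0.1247]
tool_rot: [0.704, -0.704, 0.065, -0.064]
contact_force: [1.2, 0.1, -1.9]
gripper_width: 0.233
```

drive_tool --motion '[[[0.25, 0, 0.9], [0, 0, 0], 0.8], [[0.25, 0, 0.9], [0, 0, 0], 0.8], [[0.25, 0, 0.9], [0, 0, 0], 0.8], [[0.25, 0, 0.9], [0, 0, 0], 0.8], [[0.25, 0, 0.9], [0, 0, 0], 0.8], [[0.18, 0, 0.5], [0, 0, 0], 0.8], [[0.07, 0, 0.3], [0, 0, 0], 0.8], [[0, 0, 0], [0, 0, 0], 0.8], [[0, 0, 0], [0, 0, 0], 0.8], [[0, 0, 0], [0, 0, 0], 0.8]]'

```text
time: 25.4
tool_pos: [0.5899, 0.0494, 0.1252]
tool_rot: [-0.704, 0.704, -0.065, 0.065]
contact_force: [-0.7, -0.7, -1.5]
gripper_width: 0.229
```

```bash
python3 - <<'E'
from h import *
a=np.array([manip.state()["tool_pos"]]); print(a, toolmove([.5904,.0510,.075]),manip.state()["contact_force"])
f=wgrab("w10"); P,hsv=masks(f); H,S,V=[hsv[...,i] for i in range(3)];X,Y,Z=[P[...,i] for i in range(3)]
g=(H>45)&(H<80)&(S>100)&(Z>.08)&(Z<.16)&(np.hypot(X-.5908,Y-.051)<.07)
h=cv2.convexHull(big(g))[:,0]; print("lid",np.round(circ(wray(f,h,a[0,2]-.0042)[:,:2]),4))
m=(S<70)&(abs(Z-.032)<.006)&(abs(X-.59)<.08)&(Y>.03)&(Y<.13)
h=cv2.convexHull(np.vstack(blobs(m,20)))[:,0]; p=wray(f,h,.032)[:,:2]; p=p[np.hypot(*(p-[.5908,.0511]).T)>.055]; print("plate arc",len(p),np.round(circ(p),4))
E
```

```text
[[0.58986079 0.04936533 0.12518154]] (array([0.01, 2.01, 0.07]), array([0.5899, 0.0494, 0.1252]), np.float64(-10.6), array([-0., -0., -1.])) [-0.71431222 -0.68728832 -1.46113243]
lid [0.5904 0.0497 0.0476]
plate arc 28 [0.5909 0.0517 0.0615]
```

drive_tool --motion '[[[0.01, 0.2, 0.07], [0, 0, 0], 0.8], [[0, 0.4, 0], [0, 0, 0], 0.8], [[0, 0.5, 0], [0, 0, 0], 0.8], [[0, 0.5, 0], [0, 0, 0], 0.8], [[0, 0.3, 0], [0, 0, 0], 0.8], [[0, 0.2, 0], [0, 0, 0], 0.8], [[0, 0.1, 0], [0, 0, 0], 0.8], [[0, 0, 0], [0, 0, 0], 0.8], [[0, 0, 0], [0, 0, 0], 0.8]]'

```text
time: 26.35
tool_pos: [0.5912, 0.0518, 0.0708]
tool_rot: [0.704, -0.704, 0.065, -0.065]
contact_force: [-0.3, -0.8, -1.4]
gripper_width: 0.237
```

drive_tool --motion '[[[0, 0.08, 0], [0, 0, 0], 0.8], [[0, 0.08, 0], [0, 0, 0], 0.8], [[0, 0.06, 0], [0, 0, 0], 0.8], [[0, 0.03, 0], [0, 0, 0], 0.8], [[0, 0, 0], [0, 0, 0], 0.8], [[0, 0, 0], [0, 0, 0], 0.8]]'

```text
time: 26.95
tool_pos: [0.5908, 0.0518, 0.064]
tool_rot: [0.704, -0.704, 0.065, -0.065]
contact_force: [-0.3, -0.2, -1.8]
gripper_width: 0.235
```

drive_tool --motion '[[[0, 0.03, 0], [0, 0, 0], 0.8], [[0, 0.03, 0], [0, 0, 0], 0.8], [[0, 0, 0], [0, 0, 0], 0.8], [[0, 0, 0], [0, 0, 0], 0.8]]'

```text
time: 27.35
tool_pos: [0.591, 0.0517, 0.0632]
tool_rot: [-0.704, 0.704, -0.065, 0.065]
contact_force: [-2.3, 0.5, 3.9]
gripper_width: 0.23
```

drive_tool --motion '[[[0, -0.02, 0], [0, 0, 0], 0.8], [[0, 0, 0], [0, 0, 0], 0.5], [[0, 0, 0], [0, 0, 0], 0.3], [[0, 0, 0], [0, 0, 0], 0], [[0, 0, 0], [0, 0, 0], -0.5], [[0, 0, 0], [0, 0, 0], -1], [[0, 0, 0], [0, 0, 0], -1], [[0, 0, 0], [0, 0, 0], -1], [[0, 0, 0], [0, 0, 0], -1]]'

```text
time: 28.25
tool_pos: [0.5908, 0.0517, 0.0631]
tool_rot: [-0.704, 0.704, -0.065, 0.065]
contact_force: [-0.4, 0.1, -0.4]
gripper_width: 1.001
```

drive_tool --motion '[[[0, -0.5, 0], [0, 0, 0], -1], [[0, -1, 0], [0, 0, 0], -1], [[0, -1, 0], [0, 0, 0], -1], [[0, -1, 0], [0, 0, 0], -1], [[0, -1, 0], [0, 0, 0], -1], [[0, -1, 0], [0, 0, 0], -1], [[0, 0, -0.9], [0, 0, 0], -1], [[0, 0, -0.9], [0, 0, 0], -1], [[0, 0, 0], [0, 0, 0], -1], [[0, 0, 0], [0, 0, 0], -1]]'

```text
time: 29.25
tool_pos: [0.5826, 0.0074, 0.2013]
tool_rot: [0.704, -0.704, 0.065, -0.066]
contact_force: [-0.2, -0.3, -0.2]
gripper_width: 1.002
```

```bash
python3 - <<'E'
from h import *
f=wgrab("w11"); P,hsv=masks(f); H,S,V=[hsv[...,i] for i in range(3)];X,Y,Z=[P[...,i] for i in range(3)]
d=np.hypot(X-.5908,Y-.0511); g=(H>45)&(H<80)&(S>100)&(Z>.03)&(Z<.1)&(d<.07)
h=cv2.convexHull(big(g))[:,0]; print("lid",np.round(circ(wray(f,h,.059)[:,:2]),4))
m=(S<70)&(abs(Z-.032)<.007)&(d<.075)&(Y>-.02); print("plate",np.round(circ(wray(f,cv2.convexHull(np.vstack(blobs(m,20)))[:,0],.032)[:,:2]),4))
m=g&(d<.040)&(d>.018); q=P[m]; q=q[abs(q[:,2]-np.median(q[:,2]))<.004]; c=np.linalg.lstsq(np.c_[q[:,:2]-[.5908,.0511],np.ones(len(q))],q[:,2],rcond=None)[0]; print("lid top plane (expect z .059)",c.round(4),len(q))
k=g&(Z>.079); print("knob",np.round(circ(wray(f,big(k),.085)[:,:2]),4))
s=manip.state(); print(s["tool_pos"],s["contact_force"],s["time"])
cv2.imwrite("pics/crop11.png",cv2.resize(f["img"][0:300,130:450],None,fx=2,fy=2))
for n in("scene","side"):
    g1=grab(n); g0=dict(np.load(n+"0.npz")); np.savez(n+"2.npz",**g1)
    df=np.abs(g1["img"].astype(int)-g0["img"]).max(2)>40; df=cv2.morphologyEx(df.astype(np.uint8),cv2.MORPH_OPEN,np.ones((3,3)))
    print(n,[tuple(b.mean(0).astype(int))+(int(cv2.contourArea(b)),) for b in blobs(df,20)])
E
```

```text
lid [0.5917 0.051  0.0472]
plate [0.5909 0.051  0.062 ]
lid top plane (expect z .059) [ 0.0018 -0.0023  0.0596] 5093
knob [0.5916 0.0511 0.0104]
[0.58263202 0.0078374  0.20106003] [-0.18331213 -0.35802413  0.02273032] 29.3
scene [(np.int64(241), np.int64(296), 110), (np.int64(262), np.int64(287), 208), (np.int64(286), np.int64(299), 934), (np.int64(254), np.int64(272), 171), (np.int64(299), np.int64(267), 85), (np.int64(191), np.int64(260), 948), (np.int64(275), np.int64(237), 578), (np.int64(135), np.int64(223), 89), (np.int64(218), np.int64(233), 231), (np.int64(123), np.int64(203), 190), (np.int64(315), np.int64(201), 902), (np.int64(302), np.int64(179), 50), (np.int64(182), np.int64(187), 247), (np.int64(304), np.int64(165), 21), (np.int64(291), np.int64(117), 22), (np.int64(330), np.int64(116), 111), (np.int64(315), np.int64(98), 74), (np.int64(175), np.int64(78), 25), (np.int64(290), np.int64(101), 895), (np.int64(329), np.int64(127), 1862), (np.int64(273), np.int64(122), 1379), (np.int64(268), np.int64(49), 199), (np.int64(177), np.int64(19), 24), (np.int64(169), np.int64(10),
[... 409 characters left out ...]
736), (np.int64(343), np.int64(228), 197), (np.int64(288), np.int64(208), 498), (np.int64(307), np.int64(196), 103), (np.int64(361), np.int64(202), 629), (np.int64(300), np.int64(186), 106), (np.int64(506), np.int64(242), 4608), (np.int64(316), np.int64(178), 57), (np.int64(272), np.int64(178), 627), (np.int64(244), np.int64(164), 236), (np.int64(513), np.int64(146), 44), (np.int64(245), np.int64(139), 863), (np.int64(535), np.int64(113), 707), (np.int64(241), np.int64(94), 38), (np.int64(282), np.int64(93), 49), (np.int64(270), np.int64(95), 74), (np.int64(395), np.int64(144), 7416), (np.int64(254), np.int64(84), 49), (np.int64(223), np.int64(104), 512), (np.int64(249), np.int64(73), 1382)]
```

View pics/crop11.png

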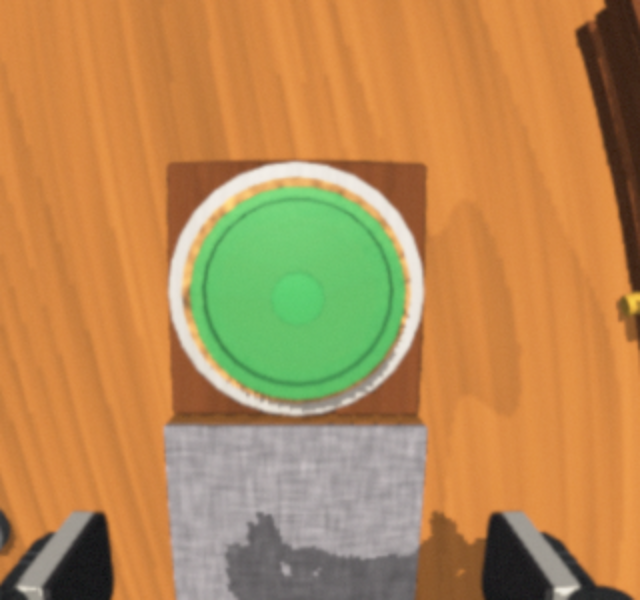

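The crop shows the lid at (298,295), concentric with the plate, with cork visible all round and the board empty. All is settled and the gripper is clear, so I hand in.

```bash
python3 -c "
from plant import manip
print(manip.job_done())"
```

```text
the job is handed in; nothing more can be done
None
```

The job is done and handed in at about 29 s of the 70 s allowed; no verdict is reported.

- **Nest:** I lifted it by its bail and stood it in the tray, upright and released, about 3 mm from the tray's centre.
- **Medal:** I gripped it by its edge and carried it level from the felt onto the cork. Over the cork it was held about 2 mm clear, then lowered and released. It measured flat, 1.7 mm from the cork's centre. It is hidden under the lid now, so I could not measure it again.
- **Lid:** I used the green lid nearest the base, at 0.516 m (the others are at 0.59 and 0.70 m). It touched down on the cork at about 6 N. It measures about 1 mm from the cork's centre and level to about 3 mrad. Its top reads 0.0596 m against the expected 0.059 m.

**Checks that disagreed:** The two fixed cameras differed from each other by up to about 10 mm, so I relied on the wrist camera. The before-and-after image comparison was too cluttered by the arm and its shadows to confirm the bystanders. No move went near one and no stray contact forces showed.

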